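Tip the board book over to make the dolls' office floor

TASK

The thick board book standing like a wall on one end of the grey taped rectangle is to become the floor of the dolls' office. With the fingertips, gently slide the blue bowl right out of the rectangle, clear of the tape, while the book still stands; then push the book over with a gentle push in its upper half so that it falls flat onto the rectangle, landing there by itself with no edge sticking out beyond the tape. Do not pinch or lift the bowl or the book, and leave the desk, lamp, chair and safe as they are.

Things in the scene. Friction and masses are not known exactly. Their poses are not given: they have to be found in the camera images.
- outline: rectangle marked on the table with flat grey cloth tape 19 mm wide, 220 mm (own x) by 190 mm (own y) over the tape's outer edges; origin at its centre on the table. The book stands on its -x end and should fall towards its +x. It may be turned any way on the table.
- book: chunky board book, white covers, house picture on the front (own -x), blue cloth spine, standing free on its bottom edge: 28 mm thick (own x), 140 wide (own y), 170 tall (own z), 0.25 to 0.5 kg; origin at the centre of its underside. Its +x is the rectangle's +x within 4 degrees; the bottom edge it tips over lies about 25 mm inside the outer -x tape edge, centred within 8 mm.
- book_mid (a point): middle of the book (halfway up, across and through); 85 mm above the table while it stands, 14 mm when flat. Pushed in its upper half (well under 1 N) it tips about its bottom edge without sliding; past a lean of 10 degrees it falls by itself.
- book_foot_a (a point): corner of the book: bottom end, +y side, mid-thickness
- book_foot_b (a point): corner of the book: bottom end, -y side, mid-thickness
- book_top_a (a point): corner of the book: top end, +y side, mid-thickness
- book_top_b (a point): corner of the book: top end, -y side, mid-thickness
- bowl: blue ceramic toy bowl, loose, standing in the rectangle in front of the book: 84 mm across the rim, 62 mm across the foot, 32 mm tall, wall 4 mm, flat inner floor about 54 mm across and 5 mm above the table, 0.1 to 0.2 kg; origin at the centre of its underside. Slides easily when pushed from outside, or from inside against its wall.
- desk: white wooden dolls' desk, 220 x 110 mm, 120 mm tall, loose, to the left of the work; origin at the centre of its footprint, long side along its own x. Leave alone.
- lamp: silver aluminium toy lamp about 95 mm tall, standing loose on the desk top (its top about 215 mm above the table); origin under its round base. Leave alone.
- chair: orange plastic dolls' office chair on a five-armed black base, about 85 mm across and 145 mm tall, loose, on the table between desk and rectangle; origin at the centre of its base. Leave alone.
- safe: black plastic toy safe, 110 x 110 mm, 120 mm tall, loose, to the right of the work, with a round knob on a swing door, 106 mm wide, on its own -x face that may stand ajar (up to about 30 degrees); origin at the centre of its footprint. Leave alone.
There are look-alikes about, which are no part of the job. Of the things like the book, leave any that is black, red or turquoise; of the rest the larger one is meant.

How it is judged:
On the way, in this order (a step that is already met when the one before it is completed fails the run):
1. the bowl stands clear of the taped rectangle and the book is still upright ((x of bowl in the frame of outline above 0.15 m or x of bowl in the frame of outline below -0.15 m or y of bowl in the frame of outline above 0.135 m or y of bowl in the frame of outline below -0.135 m) and angle between bowl's own z axis and vertical below 0.1 rad and angle between book's own z axis and vertical below 0.05 rad), for 0.2 s.
2. the book lies flat within the taped rectangle (angle between book's own z axis and vertical between 1.52 and 1.62 rad and height (world z) of book_mid below 0.018 m and x of book_foot_a in the frame of outline between -0.11 and 0.11 m and y of book_foot_a in the frame of outline between -0.095 and 0.095 m and x of book_foot_b in the frame of outline between -0.11 and 0.11 m and y of book_foot_b in the frame of outline between -0.095 and 0.095 m and x of book_top_a in the frame of outline between -0.11 and 0.11 m and y of book_top_a in the frame of outline between -0.095 and 0.095 m and x of book_top_b in the frame of outline between -0.11 and 0.11 m and y of book_top_b in the frame of outline between -0.095 and 0.095 m), for 0.2 s.
At the end, for the whole second after the job is handed in: The book lies flat on the table (within 3 degrees) and at rest, all four corners within the outer edges of the tape (lying on the tape is fine); the bowl stands upright and at rest on the table, wholly clear of the tape (within 2 mm) (all of step 2 and (x of bowl in the frame of outline above 0.15 m or x of bowl in the frame of outline below -0.15 m or y of bowl in the frame of outline above 0.135 m or y of bowl in the frame of outline below -0.135 m) and angle between bowl's own z axis and vertical below 0.1 rad and height (world z) of bowl between -0.004 and 0.004 m and linear speed of each of book, bowl below 0.01 m/s); the robot touches nothing.
It fails at once if the book lay down anywhere but in the rectangle (its middle more than 45 mm from the rectangle's centre lengthwise or 40 mm sideways): it must land there, not be dragged there (angle between book's own z axis and vertical above 1.45 rad and not (x of book_mid in the frame of outline between -0.045 and 0.045 m and y of book_mid in the frame of outline between -0.04 and 0.04 m)).
It fails at once if the book (underside centre over 30 mm up) or the bowl (12 mm) was lifted, or the bowl tipped 20 degrees (height (world z) of book above 0.03 m or height (world z) of bowl above 0.012 m or angle between bowl's own z axis and vertical above 0.35 rad).
It fails at once if the book or the bowl was pinched or shoved hard (over 30 N) (contact force between the fingers and book above 30 N or contact force between the fingers and bowl above 30 N).
It fails at once if the standing book was pushed low down (grasp point under 90 mm) instead of in its upper half (angle between book's own z axis and vertical below 0.15 rad and contact force between the fingers and book above 0.3 N and height (world z) of the grasp point below 0.09 m).
It fails at once if the desk, lamp, chair or safe was disturbed (moved over 15 mm or knocked over) (distance of any of desk, lamp, chair, safe from where it was at the start of the episode above 0.015 m or angle between any of lamp, chair's own z axis and vertical above 0.3 rad).
It also fails if it takes over 48 s, if anything falls off the work surface, if the arm or the gripper's body presses on something with over 40 N, if the wrist force passes 120 N, or if a joint passes its speed limit or range.

ROBOT

A 7-joint arm with a two-finger parallel gripper is mounted at the origin on the work surface. World frame = base frame: x ahead of the robot, y to its left, z up, the work surface at z = 0. Lengths are in m, angles in rad, forces in N, time in s.
With the tool pointing down it reaches from about 0.425 to 0.825 m from the base axis. Payload 3.6 kg.
Tool frame: the origin (TCP) lies where the fingers leave the gripper's body, on its centre line; the fingertips stand 73 mm ahead of it and the grasp point (between the pads) lies 54 mm ahead of it; z points along the fingers, y is the line along which they close (so a half turn about z gives the same grasp; the last joint's range is limited). The gripper opens to 85 mm and grips with 20 to 120 N. Pads are 22 mm wide; open, the fingers measure 114 mm over their backs; the gripper's body (76 mm by 85 mm) begins 54 mm behind the grasp point. The pads swing forward as they close: fully open they stand 13 mm farther back than shut.
Start: joints at [1.282, 0.615, -0.013, 1.423, 0.008, 1.103, -0.04], TCP at [0.168, -0.628, 0.304] pointing down, gripper open.
Joint ranges: [-3.12, 3.12], [-0.3, 2.06], [-1.34, 1.32], [0.26, 2.42], [-1.36, 4.5], [0.01, 1.98], [-2.84, 2.84]. Speed limits (rad/s): [2.79, 2.79, 3.14, 3.14, 3.14, 3.14, 3.14].

INTERFACE

Orientations are given as a unit quaternion [x, y, z, w].
In Python, from station import arm, snapshot, camera_info, ticket gives the robot as it stands. Calls block until the motion is done:
- arm.movep(position, orientation): joint-space move of the TCP to a pose.
- arm.line_to(position, velocity=0.15, ori=None): straight line of the TCP; ori=None keeps the orientation; velocity is the mean speed in m/s.
- arm.move_j(angles): joint-space move.
- arm.move_gripper(opening, effort=None): opening from 0.0 (shut) to 1.0 (fully open); effort is the grip in N (None keeps the last); returns when the fingers have stopped.
- arm.pause(seconds).
- arm.ik(position, orientation): joint angles nearest the present ones, or None.
- snapshot(name): name is "scene" or "top" or "wrist"; returns the picture (480x640x3 uint8, blue, green, red); there is no depth.
- camera_info(name): a dict with "fx", "fy", "cx", "cy" (pixels), "dist_coeffs" ([k1, k2, p1, p2, k3] as OpenCV has them; the pictures are not rectified), "R" (3x3) and "t" (3): a world point X has camera coordinates R X + t; the wrist camera has in their place "T_tool_cam" (4x4, takes a point from camera to tool coordinates, whose origin is the TCP and whose axes are the flange's). Camera axes: x right, y down, z forward; pixel columns grow to the right and rows downward; lengths in m; the calibration is good to about 2 mm. A picture is of the moment at which its call begins: read the wrist's pose just before it. camera_info takes no time and is no camera call.
A pose or a line that the arm cannot do raises arm.MotionError and nothing moves.
- ticket.finish_job(): hands the job in; it is judged then, once.
Readings, each from a call of its own:
- arm.read_time(): time.
- arm.read_joint_positions(): joint angles.
- arm.read_dq(): joint speeds.
- arm.read_effort(): joint torques, N m.
- arm.read_tool_pos(): TCP position.
- arm.read_eef_rot(): TCP orientation.
- arm.read_ft_force(): force on the tool from outside, world axes, zero at the start.
- arm.read_wrist_torque(): the same for the moment, N m.
- arm.read_opening(): opening from 0.0 (shut) to 1.0 (fully open).
- arm.read_finger_force(): force on a finger pad.
Only numpy, scipy, OpenCV 4.12 (cv2) and the standard library are available. Lean on these libraries where they do the work, as an engineer would, in place of code of your own. Each camera call takes 0.05 s, during which the arm holds its last target. There are 200 camera calls.

## Working session

There is one attempt and no reset: what is moved stays moved. The work goes in short steps, each a Python script; the robot and the scene stay as the last script left them, time stands still between calls to the robot, and variables do not carry over. Pictures are saved under pics/ and viewed, at most 10 in all, crops included, and the job is handed in when it is done.

```bash
ls; mkdir -p pics
python3 - <<'E'
from station import *
import cv2
for n in("scene","top"):
    cv2.imwrite(f"pics/{n}1.png",snapshot(n)); c=camera_info(n); print(n,c)
print(arm.read_time(),arm.read_eef_rot())
E
```

```text
pics
scene {'fx': 573.4614506385085, 'fy': 573.4614506385085, 'cx': 329.13384021192894, 'cy': 246.00073705101602, 'dist_coeffs': array([-0.03164582,  0.        ,  0.        ,  0.        ,  0.        ]), 'R': array([[-0.69105251,  0.72259577,  0.01737154],
       [ 0.45736864,  0.45576074, -0.76360728],
       [-0.55969666, -0.51974753, -0.64544725]]), 't': array([ 0.40540352, -0.18843973,  1.92850133])}
top {'fx': 584.388067751186, 'fy': 584.388067751186, 'cx': 318.62834264566953, 'cy': 243.86260112812877, 'dist_coeffs': array([0.06702935, 0.        , 0.        , 0.        , 0.        ]), 'R': array([[ 0.01324328, -0.99989641,  0.00563746],
       [-0.97987845, -0.01410066, -0.19909644],
       [ 0.19915531, -0.00288733, -0.97996369]]), 't': array([0.00300211, 0.65161882, 1.69637931])}
0.1 [ 9.91440592e-01  1.30553292e-01 -1.59797362e-04 -1.16853848e-03]
```

View pics/top1.png

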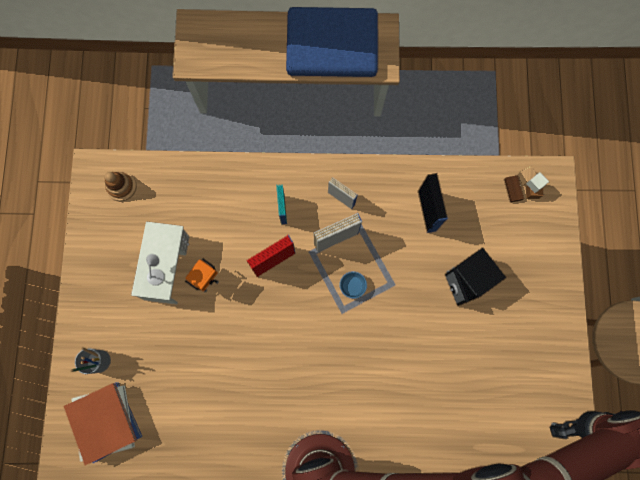

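View pics/scene1.png

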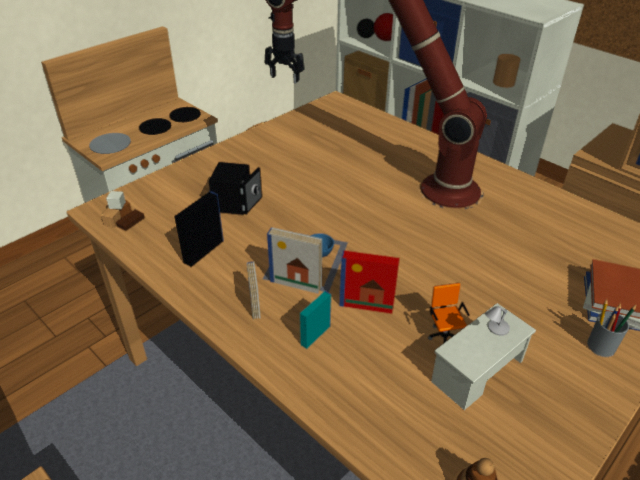

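The top view shows the white book standing at about (338,232) on the far end of the rectangle. The near tape corners are at about (393,285) and (343,312), and the bowl is at (353,285). I'll enlarge this area.

Run:
```python
import cv2
i=cv2.imread("pics/top1.png")[195:325,240:410]
cv2.imwrite("pics/crop1.png",cv2.resize(i,None,fx=4.6,fy=4.6,interpolation=cv2.INTER_CUBIC))
```

```text
(no output)
```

View pics/crop1.png

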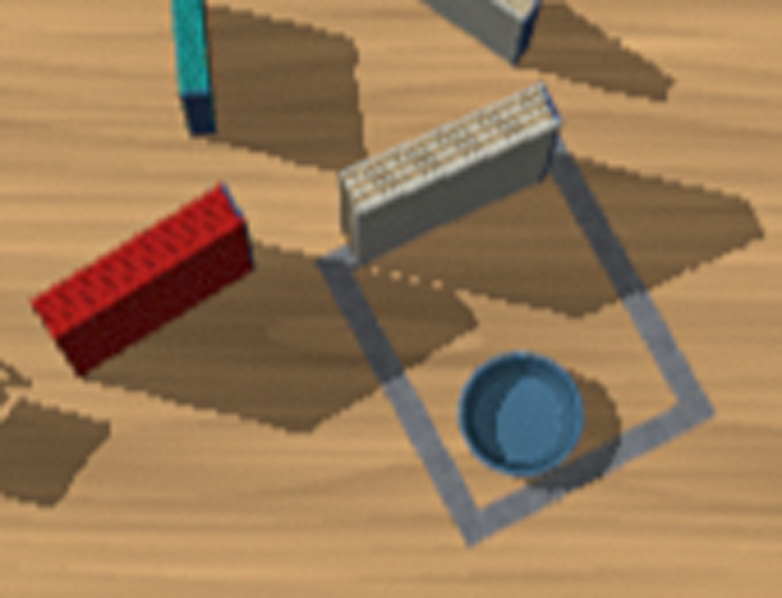

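The crop shows the outer tape corners at (318,260), (470,547) and (714,410). The bowl rim is centred at (521,413). The book's top face is (341,175), (541,85), (560,122), (362,212), and its front foot runs from (361,262) to (548,180).

```bash
cat > h.py <<'E'
from station import *
import cv2, numpy as np
def px2w(name,uv,z):
    c=camera_info(name);K=np.array([[c['fx'],0,c['cx']],[0,c['fy'],c['cy']],[0,0,1]])
    p=cv2.undistortPoints(np.float64(uv).reshape(-1,1,2),K,c['dist_coeffs'])[:,0]
    R=np.array(c['R']);t=np.array(c['t']);o=-R.T@t
    d=np.c_[p,np.ones(len(p))]@R
    return o+d*((z-o[2])/d[:,2])[:,None]
E
python3 - <<'E'
from h import *
f=lambda L,z:px2w("top",(np.array(L,float)+.5)/4.6-.5+[240,195],z)
o=f([(318,260),(470,547),(714,410)],0);print("tape",o.round(4),np.linalg.norm(o[1]-o[0]),np.linalg.norm(o[2]-o[1]))
ex=o[1]-o[0];ey=o[2]-o[1];print("ang",np.degrees([np.arctan2(ex[1],ex[0]),np.arctan2(ey[1],ey[0])]))
ctr=(o[0]+o[2])/2;print("centre",ctr)
b=f([(521,413),(459,413),(583,413)],.032);print("bowl",b.round(4))
t=f([(341,175),(541,85),(560,122),(362,212)],.17);print("booktop",t.round(4),t.mean(0),[np.linalg.norm(t[i]-t[i-1]) for i in range(4)])
v=t[2]-t[3];print("book y ang",np.degrees(np.arctan2(v[1],v[0])))
print("foot",f([(361,262),(548,180)],0).round(4))
print("red top",f([(32,302),(222,185),(246,222),(60,335)],.17).round(3))
print("red foot",f([(85,377),(254,268)],0).round(3))
print("turq top",f([(172,0),(205,0),(213,92),(182,95)],.15).round(3), "lbook bot", f([(515,65)],0).round(3))
T=lambda L,z:px2w("top",L,z).round(3)
print("chair",T([(200,275)],.14),"safe",T([(484,250),(504,272),(459,305),(446,279)],.12),"black",T([(432,174),(443,226),(427,232)],.2))
print("safe knob",T([(453,287)],.06),"smallwhite top",T([(329,180),(356,195),(356,207)],.12))
E
```

```text
tape [[ 0.6412  0.0424  0.    ]
 [ 0.4489 -0.0617  0.    ]
 [ 0.5427 -0.2249  0.    ]] 0.21874496637445842 0.1881870841512919
ang [-151.57910014  -60.08444443]
centre [ 0.59197715 -0.09124849  0.        ]
bowl [[ 0.5345 -0.0935  0.032 ]
 [ 0.5339 -0.0527  0.032 ]
 [ 0.5351 -0.1343  0.032 ]]
booktop [[ 0.6626  0.0266  0.17  ]
 [ 0.7218 -0.097   0.17  ]
 [ 0.6983 -0.1088  0.17  ]
 [ 0.6394  0.0133  0.17  ]] [ 0.68051476 -0.04143545  0.17      ] [np.float64(0.026714927126865014), np.float64(0.13703524984724427), np.float64(0.02630824472538992), np.float64(0.13554387908533982)]
book y ang -64.27910537573582
foot [[ 0.6403  0.0132  0.    ]
 [ 0.6991 -0.1137  0.    ]]
red top [[0.58  0.214 0.17 ]
 [0.655 0.1   0.17 ]
 [0.632 0.085 0.17 ]
 [0.56  0.196 0.17 ]]
red foot [[0.559 0.197 0.   ]
 [0.635 0.086 0.   ]]
turq top [[0.779 0.135 0.15 ]
 [0.779 0.115 0.15 ]
 [0.719 0.108 0.15 ]
 [0.717 0.128 0.15 ]] lbook bot [[ 0.78  -0.091  0.   ]]
chair [[0.541 0.348 0.14 ]] safe [[ 0.629 -0.468  0.12 ]
 [ 0.566 -0.522  0.12 ]
 [ 0.468 -0.39   0.12 ]
 [ 0.543 -0.356  0.12 ]] black [[ 0.831 -0.307  0.2  ]
 [ 0.68  -0.334  0.2  ]
 [ 0.662 -0.289  0.2  ]]
safe knob [[ 0.528 -0.389  0.06 ]] smallwhite top [[ 0.835 -0.016  0.12 ]
 [ 0.79  -0.097  0.12 ]
 [ 0.753 -0.097  0.12 ]]
```

```bash
cat >> h.py <<'E'
A=np.radians(-150.8);C=np.array([.592,-.0912])
EX=np.array([np.cos(A),np.sin(A)]);EY=np.array([-EX[1],EX[0]])
w=lambda x,y,z:np.r_[C+x*EX+y*EY,z]
q=lambda deg:[np.cos(np.radians(deg/2)),np.sin(np.radians(deg/2)),0,0]
E
python3 - <<'E'
from h import *
arm.move_gripper(0.0)
b=np.array([.5345,-.0935]);Q=q(29.2)
xb,yb=(b-C)@EX,(b-C)@EY;print(xb,yb)
arm.movep(np.r_[b,.27],Q)
cv2.imwrite("pics/w1.png",snapshot("wrist"))
arm.line_to(np.r_[b,.13],.15)
arm.line_to(np.r_[b,.091],.05)
print(arm.read_time(),arm.read_joint_positions(),arm.read_tool_pos(),arm.read_ft_force(),arm.ik(w(.18,yb,.091),Q))
cv2.imwrite("pics/t2.png",cv2.resize(snapshot("scene")[180:330,180:430],None,fx=3.2,fy=3.2,interpolation=cv2.INTER_CUBIC))
E
```

```text
0.05131509665903314 -0.026044209622756564
5.2417 [ 0.22001129  0.75534316 -0.13546245  1.92324611  0.20356552  0.47561386
 -1.12153275] [ 0.53468378 -0.09350046  0.0911299 ] [-0.1598492  -0.33076649  0.88417144] [ 0.38706781  0.68543648 -0.11932207  2.17755642  0.26507966  0.29174335
 -1.02100562]
```

View pics/w1.png

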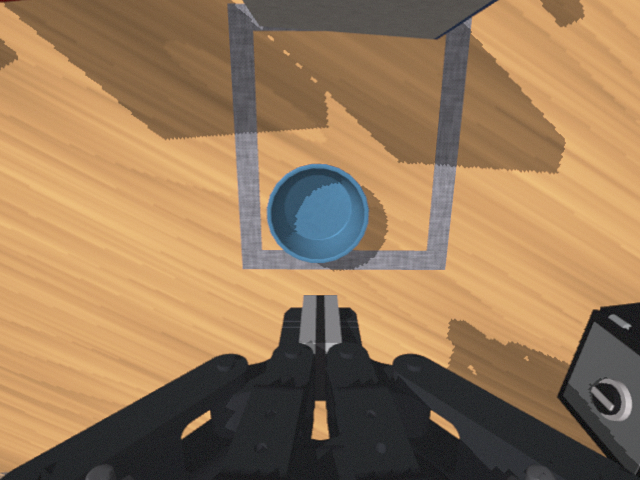

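View pics/t2.png

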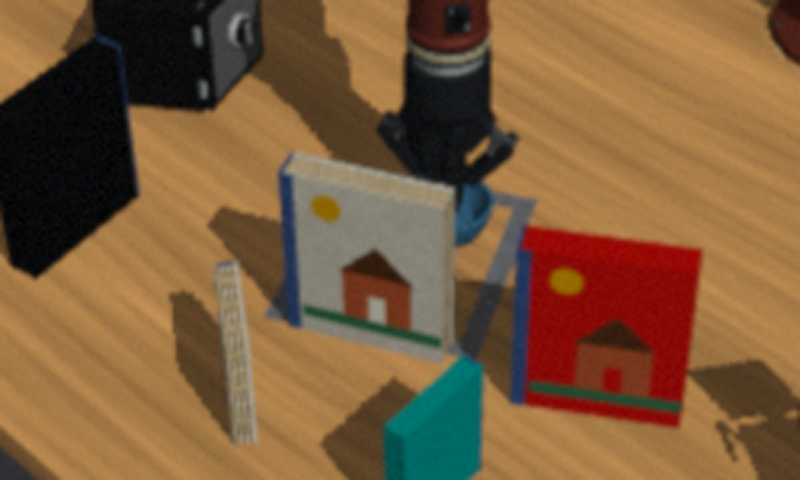

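The wrist view shows the bowl at (317,213), in line with the fingers at column 320. The scene view shows the fingertips in the bowl behind the standing book. Now I'll push the bowl along the rectangle's +x.

Run:
```python
from h import *
yb=-.026
for x in (.075,.10,.125,.15,.182):
    arm.line_to(w(x,yb,.091),.06); print(x,arm.read_ft_force().round(2) if hasattr(arm.read_ft_force(),'round') else arm.read_ft_force())
arm.line_to(w(.177,yb,.091),.05)
arm.line_to(w(.177,yb,.27),.15)
print(arm.read_time())
Q=q(29.2); arm.movep(w(.03,yb,.30),Q)
cv2.imwrite("pics/t3.png",cv2.resize(snapshot("top")[195:345,240:410],None,fx=4,fy=4,interpolation=cv2.INTER_CUBIC))
cv2.imwrite("pics/w3.png",snapshot("wrist"))
bc=np.array([.6805,-.0414]);Bx=np.array([np.cos(np.radians(-154.7)),np.sin(np.radians(-154.7))])
print([arm.ik(np.r_[bc-s*Bx,z],q(25.3)) is not None for s,z in((.065,.30),(.065,.209),(-.015,.209))])
```

```text
0.075 [ 0.67 -0.63  0.31]
0.1 [-0.25  0.1  -0.28]
0.125 [0.22 0.37 0.3 ]
0.15 [0.95 0.51 0.36]
0.182 [ 0.2  -0.73  0.14]
9.8083
[True, True, True]
```

View pics/t3.png

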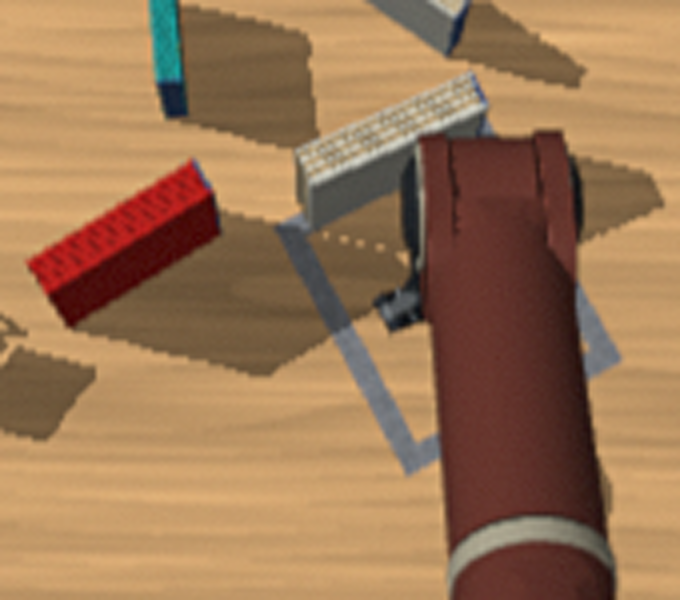

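View pics/w3.png

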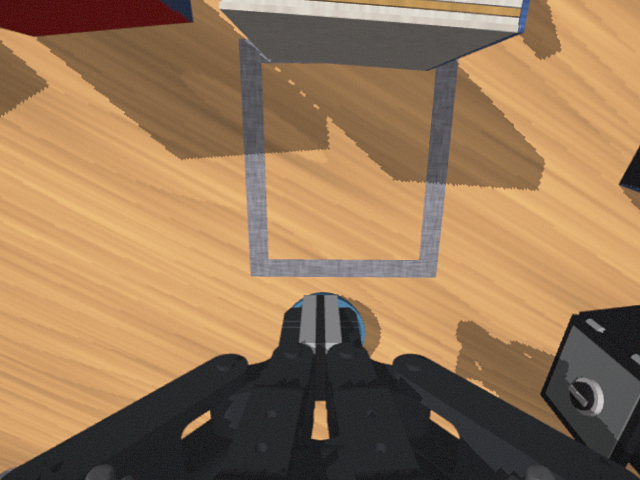

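The wrist view shows the bowl's far rim at about (322,292), beyond the tape's outer edge at row 276. The book is still standing. I'll measure the bowl's position before tipping the book.

Run:
```python
from h import *
from scipy.spatial.transform import Rotation as Ro
c=camera_info("wrist");K=np.array([[c['fx'],0,c['cx']],[0,c['fy'],c['cy']],[0,0,1]])
T=np.eye(4);T[:3,:3]=Ro.from_quat(arm.read_eef_rot()).as_matrix();T[:3,3]=arm.read_tool_pos();M=T@c['T_tool_cam']
def f(uv,z):
    p=cv2.undistortPoints(np.float64(uv).reshape(-1,1,2),K,np.array(c['dist_coeffs']))[0,0]
    d=M[:3,:3]@[*p,1];X=M[:3,3]+d*(z-M[2,3])/d[2];return ((X[:2]-C)@EX).round(4),((X[:2]-C)@EY).round(4)
print("tape",f((251,277),0),f((436,277),0)); print("rim far",f((322,292),.032))
print("book top back/front", f((222,10),.17),f((518,32),.17))
print("book foot", f((263,62),0),f((432,70),0))
```

```text
tape (np.float64(0.1128), np.float64(-0.0966)) (np.float64(0.1134), np.float64(0.0929))
rim far (np.float64(0.1146), np.float64(-0.0241))
book top back/front (np.float64(-0.0912), np.float64(-0.0697)) (np.float64(-0.0822), np.float64(0.0656))
book foot (np.float64(-0.0894), np.float64(-0.0749)) (np.float64(-0.0827), np.float64(0.0725))
```

The bowl's centre is at x≈0.153 m, which leaves too little margin, so I'll push it about 15 mm further. Then the book.

Run:
```python
from h import *
Q=q(29.2);y=-.025
print(arm.ik(w(.198,y,.091),Q))
x0=.160
arm.movep(w(x0,y,.25),Q)
arm.line_to(w(x0,y,.13),.15); arm.line_to(w(x0,y,.091),.05); print(arm.read_ft_force())
arm.line_to(w(.198,y,.091),.05); print(arm.read_ft_force())
arm.line_to(w(.190,y,.091),.05); arm.line_to(w(.190,y,.27),.15)
bc=np.array([.6805,-.0414]);a=np.radians(-154.7);Bx=np.array([np.cos(a),np.sin(a)])
arm.movep(np.r_[C,.31],q(25.3))
arm.movep(np.r_[bc-.065*Bx,.31],q(25.3))
arm.line_to(np.r_[bc-.065*Bx,.209],.1)
print(arm.read_time(),arm.read_tool_pos())
cv2.imwrite("pics/t4.png",cv2.resize(np.hstack([snapshot("top")[195:345,240:410],snapshot("scene")[180:330,200:360]]),None,fx=2.4,fy=2.4,interpolation=cv2.INTER_CUBIC))
```

```text
[ 0.42291294  0.67931504 -0.12523063  2.20596739  0.29696547  0.27149322
 -1.02256275]
[-0.87085886 -1.14612868  0.35759828]
[ 0.57709074 -0.27408633 -0.19270577]
18.2833 [ 0.73977298 -0.01355156  0.21003761]
```

View pics/t4.png

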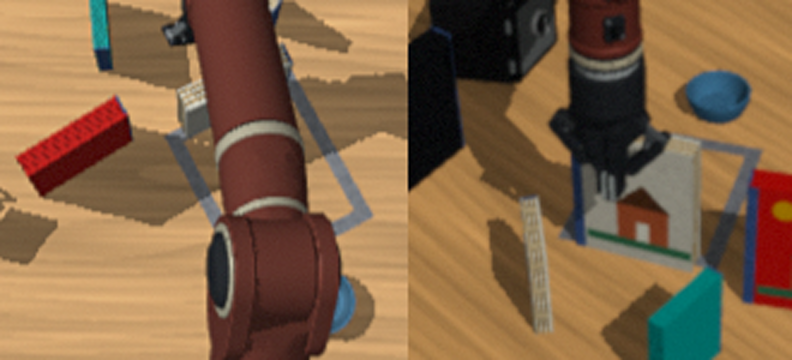

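The bowl is well clear of the tape, the book is standing, and the fingertips are behind its upper half. I'll push it now.

Run:
```python
from h import *
bc=np.array([.6805,-.0414]);a=np.radians(-154.7);Bx=np.array([np.cos(a),np.sin(a)])
arm.line_to(np.r_[bc-.03*Bx,.209],.06)
arm.line_to(np.r_[bc+.016*Bx,.209],.04); print(arm.read_ft_force(),arm.read_time())
arm.pause(.8)
im=[snapshot("scene")[180:330,200:360]]
arm.line_to(np.r_[bc+.016*Bx,.32],.15)
j=arm.read_joint_positions(); j[0]+=.7; arm.move_j(j); arm.pause(.3)
im.insert(0,snapshot("top")[195:345,240:410])
cv2.imwrite("pics/t5.png",cv2.resize(np.hstack(im),None,fx=2.4,fy=2.4,interpolation=cv2.INTER_CUBIC))
print(arm.read_time(),arm.read_tool_pos())
```

```text
[ 0.37453782 -0.14965388  0.03463653] 20.4167
24.1833 [ 0.47824808 -0.46521707  0.31887993]
```

View pics/t5.png

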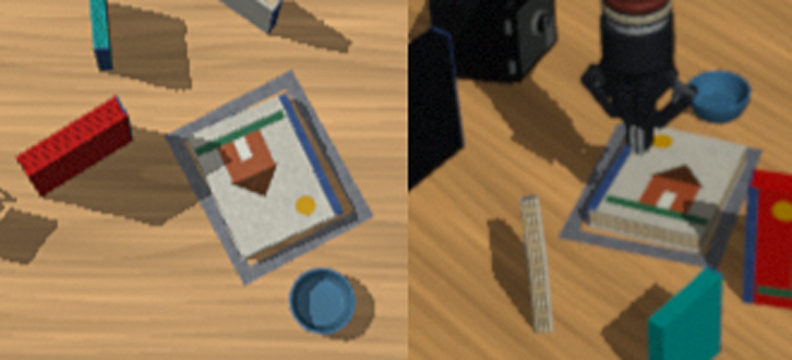

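The book lies flat inside the tape all round. The bowl is upright, with its centre about 55–60 mm beyond the tape edge, and the arm is clear.

```bash
python3 -c "
from station import *
print(ticket.finish_job())"
```

```text
the job is handed in; nothing more can be done
None
```

The job is handed in: the bowl was slid clear of the tape, and the book, pushed over in its upper half, lies flat within the rectangle in the last picture; no verdict came back.

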